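# Draw the side slides of an injection mould

## Task

Open the side slides of the mould half on the bench: hook a fingertip behind the upright lip of the narrow slide and draw it outwards all the way to its stop, and only then draw the wide slide out to its stop in the same way. Do not pinch the lips, leave the black moulded collar sitting in the middle of the mould, and leave the hammer, drill chuck and can alone. Finish with the hand clear.

Things in the scene. Friction and masses are not known exactly. Their poses are not given: they have to be found in the camera images.
- mould: half an injection mould lying face up, fixed: steel plate 220 x 220 x 50 mm, at any yaw. Origin: centre of its underside; z up. A channel runs across it along own x: narrow slide on the -x side, wide slide on the +x side. 20 mm guide pillars at own (+-92, +-92) mm, tops 84 mm above the bench. Drawn out, a lip stands 114 to 126 mm from the middle. Brass nipples stick 22 mm out of the +y side.
- narrow (a joint): narrow slide (dark steel) along its channel: 0 = fully in, 0.040 m = drawn out to its solid stop. Starts 0 to 8 mm out. It runs straight along the mould's -x, stays where left, takes roughly 3 N of steady friction to move (slightly more when fast). Block 44 mm wide, flat top 50 mm above the bench; at its outer end an upright lip 44 mm wide, 12 mm thick, 25 mm tall.
- wide (a joint): wide slide (dark steel) along its channel: 0 = fully in, 0.040 m = drawn out to its solid stop. Starts 0 to 8 mm out. It runs straight along the mould's +x, stays where left, takes roughly 3 N of steady friction to move (slightly more when fast). Block 86 mm wide, flat top 50 mm above the bench; at its outer end an upright lip 86 mm wide, 12 mm thick, 25 mm tall.
- narrow_hook (a point): middle of the top edge of the inner face of the narrow slide's lip (the face towards the mould's middle), 75 mm above the bench; moves with the slide. Own x points inwards to the mould's middle, y along the lip, z up: drawing out is along own -x. It is 74 mm from the mould's middle when fully in. The flat slide top runs 46 mm inwards from here, then comes the collar: free gap 48 mm with the slide fully in.
- wide_hook (a point): middle of the top edge of the inner face of the wide slide's lip (the face towards the mould's middle), 75 mm above the bench; moves with the slide. Own x points inwards to the mould's middle, y along the lip, z up: drawing out is along own -x. It is 74 mm from the mould's middle when fully in. The flat slide top runs 46 mm inwards from here, then comes the collar: free gap 48 mm with the slide fully in.
- collar: the moulded part: loose black plastic ring, 52 mm outside, 42 mm inside, 26 mm tall, sitting over a low steel plug in the middle of the mould, its foot 30 mm and its top 56 mm above the bench. Origin: centre of its underside. To be left where it is.
- hammer: loose copper-headed hammer, 300 mm long, lying on the bench on the robot's right. Origin: middle of its underside, handle towards own -x. Bystander.
- chuck: loose dark steel drill chuck standing on the bench, 48 mm across, 70 mm tall. Origin: centre of its underside. Bystander.
- can: loose bare aluminium spray can standing on the bench, 53 mm across, 130 mm tall. Origin: centre of its underside. Bystander.

How it is judged (in metres and radians):
On the way, in this order (a step that is already met when the one before it is completed fails the run):
1. the narrow slide is out at its stop while the wide one is still in (value of joint narrow above 0.036 m and value of joint wide below 0.015 m), for 0.2 s.
2. the wide slide is out at its stop too (value of joint each of narrow, wide above 0.036 m), for 0.2 s.
At the end, for the whole second after the job is handed in: Both slides stand within 4 mm of their outer stops (joint above 0.036 of 0.040 m) and at rest, the narrow one having been drawn first; the collar is within 8 mm of where it sat and upright (tilt under 0.15 rad); hammer, chuck and can are within 20 mm of where they were (all of step 2 and distance of collar from where it was at the start of the episode below 0.008 m and angle between collar's own z axis and vertical below 0.15 rad and velocity of joint each of narrow, wide below 0.005 m/s and distance of each of hammer, chuck, can from where it was at the start of the episode below 0.02 m); the robot touches nothing.
It fails at once if the narrow slide's lip is pinched between fingers (over 2 N on both its faces) (contact force between the fingers and narrow_c1 above 2 N and contact force between the fingers and narrow_c2 above 2 N).
It fails at once if the wide slide's lip is pinched between fingers (over 2 N on both its faces) (contact force between the fingers and wide_c1 above 2 N and contact force between the fingers and wide_c2 above 2 N).
It fails at once if the wide slide is drawn more than 15 mm out while the narrow one is not out (value of joint wide above 0.015 m and value of joint narrow below 0.03 m).
It fails at once if the collar is shifted or lifted more than 8 mm (distance of collar from where it was at the start of the episode above 0.008 m).
It fails at once if the hammer, chuck or can is moved more than 20 mm (distance of any of hammer, chuck, can from where it was at the start of the episode above 0.02 m).
It also fails if it takes over 40 s, if anything falls off the work surface, if the arm or the gripper's body presses on something with over 40 N, if the wrist force passes 120 N, or if a joint passes its speed limit or range.

## Robot

A 6-joint arm with a two-finger parallel gripper is mounted at the origin on the work surface. World frame = base frame: x ahead of the robot, y to its left, z up, the work surface at z = 0. Lengths are in mm, angles in rad, forces in N, time in s.
With the tool pointing down it reaches from about 275 to 750 mm from the base axis. Payload 10.2 kg.
Tool frame: the origin (TCP) lies midway between the tips of the shut fingers; the grasp point (between the pads) lies 19 mm behind it; z points along the fingers, y is the line along which they close (so a half turn about z gives the same grasp; the last joint's range is limited). The gripper opens to 85 mm and grips with 20 to 120 N. Pads are 22 mm wide; open, the fingers measure 114 mm over their backs; the gripper's body (76 mm by 85 mm) begins 54 mm behind the grasp point. The pads swing forward as they close: fully open they stand 13 mm farther back than shut.
Start: joints at [-1.376, 0.313, 1.498, -0, 1.331, -0.223], TCP at [213.007, -479.853, 231.294] pointing down, gripper open.
Joint ranges: [-2.94, 2.94], [-0.97, 2.17], [0.19, 2.56], [-1.23, 4.37], [0.02, 3.11], [-2.88, 2.88]. Speed limits (rad/s): [2.39, 2.39, 3.01, 3.14, 3.14, 3.14].

## Interface

Orientations are given as a unit quaternion [w, x, y, z].
In Python, from rig import ctrl gives the robot as it stands.
- The arm moves only by the tool send_rows, never from a script. Its argument "targets" is a list of rows, each a list of 7 numbers: the closure, from -1 (fully open) to 1 (shut), so that 0 is half open, then the shift along the tool's x, y, z in m, then the turn, a rotation vector about the tool's x, y, z in rad. In form: [[claw, dx, dy, dz, ax, ay, az], ...]. A call has exactly 10 rows; each row shifts and turns the commanded pose from where the row before left it, along the tool's axes as they then stand; what a row does not reach is not made up. A row lasts 1/8 s, in which the tool goes at most 62.5 mm and 10.7 degrees, less where a joint would pass 70% of its speed; a pose out of reach is approached as far as the arm can. A call with a gripper value outside its range is refused whole. The fingers move at their own pace and stop on an object; "squeeze" is the grip in N (left out, the last holds). Time passes only in rows, so rows that do not move let the fingers close, or fill a call up. It gives the time, the measured TCP pose, the force, the opening and the grip force at its end, in the units of the state.
- ctrl.sense(): the state, without advancing time (a new reading comes with each control period).
- ctrl.capture(name): name is "scene" or "top" or "wrist"; returns a dict with "img" (400x640x3 uint8, red, green, blue), "camera_matrix" (3x3 intrinsics, pixels), "R" (3x3) and "t" (3): a world point X has camera coordinates R X + t. Camera axes: x right, y down, z forward; pixel columns grow to the right and rows downward; lengths in mm; the calibration is good to about 2 mm. A picture is of the moment at which its call begins. There is no depth.
- ctrl.finish_job(): hands the job in; it is judged then, once.
Trained networks look in a picture, given as the dict that the camera call returned (one of the last four; its "shot" number tells which), for a name from the list of things; names that differ only in an ending like _2 or _b are one class to them, and where a whole thing is asked for, a point or a joint stands for the part that bears it (a point fixed in the world has none). Each returns a list of dicts, best first, with "score" (0 to 1); they miss things now and then, are a little off and sometimes report something else, mostly with a low value. They report only what shows in the picture. A call takes as long as a camera call.
- ctrl.boxes_of(query, picture): "extent" ([left, top, width, height] in pixels, round what is visible of it).
- ctrl.landmark_of(query, picture): "point" ([column, row] in pixels: a listed point, or the origin of a listed thing).
The state is a dict: "time_s": time; "joints": joint angles; "dq": joint speeds; "tau": joint torques, N m; "eef_pos": TCP position; "ee_rot": TCP orientation; "force": force on the tool from outside, world axes, zero at the start; "wrist_torque": the same for the moment, N m; "grip_width": opening from 0.0 (shut) to 1.0 (fully open); "grip_force": force on a finger pad.
Only numpy, scipy, OpenCV 4.12 (cv2) and the standard library are available. Lean on these libraries where they do the work, as an engineer would, in place of code of your own. Each camera call takes 0.05 s, during which the arm holds its last target. There are 200 camera calls.

## Working session

There is one attempt and no reset: what is moved stays moved. The work goes in short steps, Python scripts to look and compute and a tool call to move; the robot and the scene stay as the last step left them, time stands still between calls to the robot, and variables do not carry over. Pictures are saved under pics/ and viewed, at most 10 in all, crops included, and the job is handed in when it is done.

Besides the shell and the picture viewer there is one more tool, called by a JSON object that holds its "fn" and its "kwargs", one argument or row to a line. send_rows: Moves the arm, as the interface text tells. Its arguments: {"type":"object","properties":{"targets":{"type":"array"},"squeeze":{"type":"number"}},"required":["targets"]}

```bash
mkdir -p pics; ls; cat > h.py <<'E'
import numpy as np, cv2
from rig import ctrl
def tri(obs):
    # obs: list of (pic, [u,v]); least-squares ray intersection
    A=np.zeros((3,3));b=np.zeros(3);L=[]
    for p,uv in obs:
        K,R,t=map(np.array,(p["camera_matrix"],p["R"],p["t"]))
        d=R.T@np.linalg.inv(K)@[uv[0],uv[1],1];d/=np.linalg.norm(d);c=-R.T@t
        P=np.eye(3)-np.outer(d,d);A+=P;b+=P@c;L.append((P,c))
    X=np.linalg.solve(A,b);return X,[np.linalg.norm(P@(X-c)) for P,c in L]
def onz(p,uv,z):
    K,R,t=map(np.array,(p["camera_matrix"],p["R"],p["t"]))
    d=R.T@np.linalg.inv(K)@[uv[0],uv[1],1];c=-R.T@t
    return c+d*(z-c[2])/d[2]
def proj(p,X):
    q=np.array(p["camera_matrix"])@(np.array(p["R"])@X+np.array(p["t"]));return q[:2]/q[2]
E
python3 - <<'E'
from h import *
np.set_printoptions(precision=1,suppress=True)
s=ctrl.sense();print(s)
P={n:ctrl.capture(n) for n in("scene","top")}
for n,p in P.items():
    cv2.imwrite(f"pics/{n}0.png",cv2.cvtColor(p["img"],cv2.COLOR_RGB2BGR))
    print(n,"cam at",-np.array(p["R"]).T@np.array(p["t"]))
Z=dict(mould=0,narrow_hook=75,wide_hook=75,collar=30,hammer=0,chuck=0,can=0)
for q,z in Z.items():
    o=[]
    for n,p in P.items():
        r=ctrl.landmark_of(q,p)
        for e in r[:2]: print(q,n,round(e["score"],2),np.array(e["point"]),onz(p,e["point"],z))
        if r:o.append((p,r[0]["point"]))
    if len(o)==2:print("  tri",*tri(o))
E
```

```text
pics
{'time_s': 0.0, 'joints': array([-1.4,  0.3,  1.5,  0. ,  1.3, -0.2]), 'dq': array([-0.,  0., -0.,  0.,  0.,  0.]), 'tau': array([  0. , -41.2, -26. ,  -0. ,   0. ,  -0. ]), 'eef_pos': array([ 213. , -479.6,  230.7]), 'ee_rot': array([-0. ,  1. ,  0.2,  0. ]), 'force': array([ 0.4, -0.2,  0.5]), 'wrist_torque': array([-0., -0., -0.]), 'grip_force': 0.0, 'grip_width': 1.0008608292659644}
scene cam at [1174.3  697.2  880.3]
top cam at [ 473.7   -1.7 1269.1]
mould scene 0.56 [299.9 213.9] [565.5 -57.9   0. ]
mould scene 0.48 [294.6 212.2] [571.7 -72.7   0. ]
mould top 0.91 [323.8 199.4] [563.9 -52.    0. ]
  tri [565.6 -53.6   2.8] [np.float64(2.6133924865536304), np.float64(2.6133924865538103)]
narrow_hook scene 0.86 [293.8 211.9] [623.8  -9.3  75. ]
narrow_hook scene 0.19 [486.8 281.3] [459.6 435.5  75. ]
narrow_hook top 0.74 [310.2 177.4] [622.  -11.5  75. ]
  tri [622.2 -11.5  72.6] [np.float64(0.10632755333762833), np.float64(0.10632755333759952)]
wide_hook scene 0.85 [315.2 176. ] [488.5 -82.   75. ]
wide_hook top 0.65 [341.2 225.4] [484.1 -96.6  75. ]
  tri [481.7 -95.   64.3] [np.float64(3.5231865373218745), np.float64(3.5231865373218367)]
collar top 0.53 [324.2 197. ] [568.8 -52.1  30. ]
hammer scene 0.97 [269.4 138.1] [ 401.9 -405.     0. ]
hammer top 0.91 [441.7 249.1] [ 408.7 -401.8    0. ]
  tri [ 407.9 -398.9    5.9] [np.float64(1.470301965361302), np.float64(1.470301965361311)]
chuck scene 0.78 [489.6 279.5] [383.6 412.5   0. ]
chuck top 0.49 [169.1 262.4] [384.2 411.8   0. ]
  tri [383.9 412.2  -0. ] [np.float64(0.44073755489718747), np.float64(0.440737554897174)]
can scene 0.56 [194.6 188.7] [ 719.7 -340.9    0. ]
can scene 0.51 [294.7 211.8] [570.5 -73.8  -0. ]
can top 0.65 [420.9 149.3] [ 711.8 -350.9    0. ]
  tri [ 713.9 -354.1  -11.2] [np.float64(0.038101474982714836), np.float64(0.03810147498257239)]
```

```bash
python3 - <<'E'
import cv2
a=cv2.imread("pics/scene0.png")[140:280,220:400];b=cv2.imread("pics/top0.png")[130:270,250:430]
cv2.imwrite("pics/c0.png",cv2.vconcat([cv2.resize(a,None,fx=2.1,fy=2.1,interpolation=2),cv2.resize(b,None,fx=2.1,fy=2.1,interpolation=2)]))
E
```

```text
(no output)
```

View pics/c0.png

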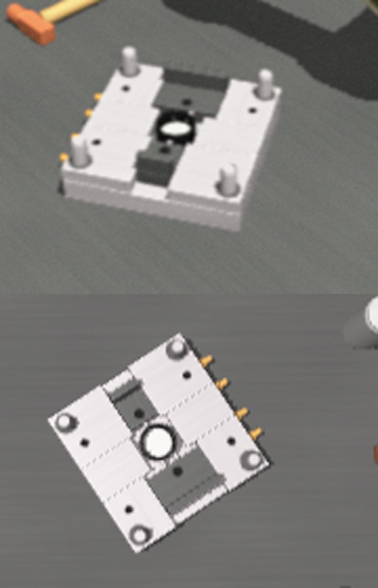

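Narrow slide points to the upper left in the top crop (away from the robot, left). The wide slide is on the lower right. The lips look nearly in, and the collar's ring is in the middle. Next: work out the first move, closing the fingers and aligning tool x with the slide axis.

```bash
cat >> h.py <<'E'
from scipy.spatial.transform import Rotation as Ro
def toolR(s): return Ro.from_quat(np.asarray(s["ee_rot"]),scalar_first=True).as_matrix()
def plan(goal,ax):
    """goal TCP (mm), ax = angle (deg) of tool x in world, tool down; prints shift in current tool frame and rotvec"""
    s=ctrl.sense();T=toolR(s);a=np.radians(ax)
    G=np.array([[np.cos(a),np.sin(a),0],[np.sin(a),-np.cos(a),0],[0,0,-1]])
    print("pos",s["eef_pos"],"tool x angle",np.degrees(np.arctan2(T[1,0],T[0,0])),"shift m",T.T@(np.array(goal)-s["eef_pos"])/1e3,"turn",Ro.from_matrix(T.T@G).as_rotvec(), "t",s["time_s"],"F",s["force"])
E
python3 - <<'E'
from h import *
np.set_printoptions(precision=4,suppress=True)
s=ctrl.sense();w=ctrl.capture("wrist");T=toolR(s)
c=-np.array(w["R"]).T@np.array(w["t"])
print("cam in tool",T.T@(c-s["eef_pos"]),"optical axis in tool",T.T@np.array(w["R"])[2],w["camera_matrix"][0][0])
for ax in(31.6,-148.4):plan([565,-52,260],ax)
E
```

```text
cam in tool [  77.0984   -0.1638 -143.4078] optical axis in tool [-0.3017  0.0002  0.9534] 310.5081601146951
pos [ 213.0126 -479.853   231.2856] tool x angle 23.93817953453026 shift m [ 0.4953 -0.2482 -0.0287] turn [-0.     -0.     -0.1337] t 0.85 F [-0.7157  0.7933 -0.7656]
pos [ 213.0126 -479.853   231.2856] tool x angle 23.93817953453026 shift m [ 0.4953 -0.2482 -0.0287] turn [-0.      0.      3.0079] t 0.85 F [-0.7157  0.7933 -0.7656]
```

{"fn": "send_rows", "kwargs": {
  "targets": [
    [1,0.055,-0.0276,-0.0032,0,0,0],
    [1,0.055,-0.0276,-0.0032,0,0,0],
    [1,0.055,-0.0276,-0.0032,0,0,0],
    [1,0.055,-0.0276,-0.0032,0,0,0],
    [1,0.055,-0.0276,-0.0032,0,0,0],
    [1,0.055,-0.0276,-0.0032,0,0,0],
    [1,0.055,-0.0276,-0.0032,0,0,0],
    [1,0.055,-0.0276,-0.0032,0,0,0],
    [1,0.055,-0.0276,-0.0032,0,0,0],
    [1,0,0,0,0,0,-0.1337]
  ],
  "squeeze": 20
}}

```text
time_s: 2.1
eef_pos: [566.1, -48.7, 259.7]
ee_rot: [-0.0, 0.961, 0.276, 0.0]
force: [-0.5, -0.1, 0.2]
grip_width: -0.001
grip_force: 0.0
```

```bash
python3 - <<'E'
from h import *
np.set_printoptions(precision=1,suppress=True)
s=ctrl.sense();print(s["eef_pos"],s["grip_width"],s["time_s"])
w=ctrl.capture("wrist");cv2.imwrite("pics/w1.png",cv2.cvtColor(w["img"],cv2.COLOR_RGB2BGR))
import pickle;pickle.dump(w,open("w1.pkl","wb"))
for q,z in dict(mould=0,narrow_hook=75,wide_hook=75,collar=30).items():
    for e in ctrl.landmark_of(q,w)[:2]: print(q,round(e["score"],2),np.array(e["point"]),onz(w,e["point"],z))
E
```

```text
[566.1 -48.7 259.7] -0.001441779459885339 2.1
mould 0.63 [320.7 170.9] [557.8 -50.9   0. ]
mould 0.22 [322.3 254.4] [ 455.3 -117.6    0. ]
narrow_hook 0.96 [319.8 109.4] [624.8  -8.5  75. ]
wide_hook 0.62 [322.5 252. ] [490.8 -95.7  75. ]
collar 0.6 [323.1 177.6] [557.7 -54.6  30. ]
```

View pics/w1.png

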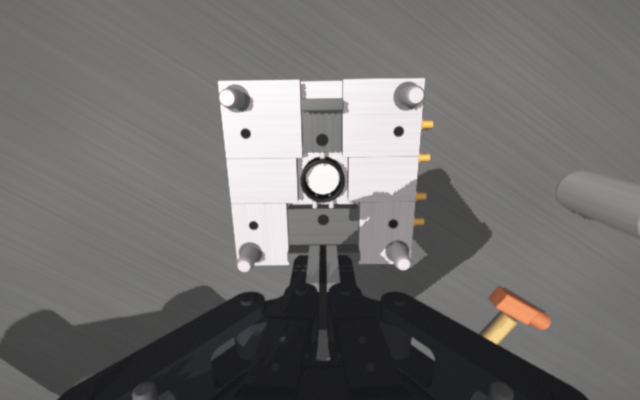

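The wrist picture shows the mould squared with the tool. The narrow lip is at rows 98–110, columns 303–342. The collar is at (323,178) and the pillar tops at about (229,97), (414,94), (243,264) and (402,263). The wide lip is near rows 246–264, partly behind the fingers. Next I fit the mould pose from pillar tops and corners.

```bash
python3 - <<'E'
from h import *
import pickle
from scipy.optimize import least_squares
np.set_printoptions(precision=1,suppress=True)
w=pickle.load(open("w1.pkl","rb"))
# mould +x towards wide (image down), +y towards nipples (image right)
pts=[((-92,-92,84),(228,97)),((-92,92,84),(414.5,94.5)),((92,-92,84),(243,264)),((92,92,84),(402.5,262.5)),
 ((-110,-110,50),(218.5,81)),((-110,110,50),(424.5,79))]
def W(p,x,y,a):
    c,s=np.cos(a),np.sin(a);return np.array([x+c*p[0]-s*p[1],y+s*p[0]+c*p[1],p[2]])
f=lambda v:np.concatenate([proj(w,W(p,v[0],v[1],v[2]/100))-u for p,u in pts])
for a0 in(211.6,):
    r=least_squares(f,[566,-52,np.radians(a0)*100],loss="soft_l1");print(r.x[:2],np.degrees(r.x[2]/100),r.fun.reshape(-1,2))
x,y,a=r.x[0],r.x[1],r.x[2]/100
for n,X in dict(narrow=(624.8,-8.5),narrow_top=(622,-11.5),wide=(490.8,-95.7),wide_top=(484.1,-96.6),wide_sc=(488.5,-82),collar=(557.7,-54.6),collar_top=(568.8,-52.1)).items():
    d=np.array(X)-[x,y];print(n,"own",d@[np.cos(a),np.sin(a)],d@[-np.sin(a),np.cos(a)])
t=ctrl.capture("top")
cv2.imwrite("pics/t1.png",t["img"][...,::-1])
E
```

```text
[558.8 -52.6] 212.58905751768768 [[-1.3 -0. ]
 [ 1.2  0.6]
 [ 0.1  1.3]
 [ 0.3  1.5]
 [-1.  -1.1]
 [ 0.4 -1.2]]
narrow own -79.38595296772868 -1.5942316953705713
narrow_top own -75.41096854620324 -0.5746735319341887
wide own 80.48323587694007 -0.29713565126776487
wide_top own 86.61310512867094 -3.1475221086949454
wide_sc own 75.04215763626647 -13.078945678758723
collar own 1.9794216864610228 1.106843531892007
collar_top own -8.719466596248482 4.979025024810337
```

```bash
python3 - <<'E'
from h import *
np.set_printoptions(precision=4,suppress=True)
a=np.radians(32.6);d=np.array([np.cos(a),np.sin(a)])
plan([*(np.array([558.8,-52.6])+54*d),125],32.6)
E
```

```text
pos [564.3894 -52.589  260.2199] tool x angle 31.424184166919698 shift m [ 0.0492 -0.004   0.1352] turn [ 0.0001 -0.     -0.0205] t 2.4 F [ 0.4264  0.5969 -0.0091]
```

{"fn": "send_rows", "kwargs": {
  "targets": [
    [1,0,0,0,0,0,-0.0205],
    [1,0.0123,-0.001,0.034,0,0,0],
    [1,0.0123,-0.001,0.034,0,0,0],
    [1,0.0123,-0.001,0.034,0,0,0],
    [1,0.0123,-0.001,0.034,0,0,0],
    [1,0,0,0,0,0,0],
    [1,0,0,0,0,0,0],
    [1,0,0,0,0,0,0],
    [1,0,0,0,0,0,0],
    [1,0,0,0,0,0,0]
  ]
}}

```text
time_s: 3.65
eef_pos: [603.9, -22.1, 124.6]
ee_rot: [0.0, 0.959, 0.282, 0.0]
force: [0.0, -0.3, -0.7]
grip_width: -0.002
grip_force: 0.0
```

```bash
python3 - <<'E'
from h import *
import pickle
np.set_printoptions(precision=1,suppress=True)
a=np.radians(32.6);d=np.array([np.cos(a),np.sin(a)])
w1=pickle.load(open("w1.pkl","rb"))
w=ctrl.capture("wrist");cv2.imwrite("pics/w2.png",w["img"][...,::-1])
for q,z,u1 in(("narrow_hook",75,(319.8,109.4)),("wide_hook",75,(322.5,252))):
    for e in ctrl.landmark_of(q,w)[:1]:
        X=onz(w,e["point"],z);print(q,round(e["score"],2),np.array(e["point"]),X,(X[:2]-[558.8,-52.6])@d,"tri",*tri([(w,e["point"]),(w1,u1)]))
plan([*(np.array([558.8,-52.6])+54*d),59],32.6)
E
```

```text
narrow_hook 0.74 [324.3 188.3] [625.4  -9.5  75. ] 79.28983450575019 tri [625.2  -9.   75.6] [np.float64(0.5650128605630401), np.float64(0.5650128605631327)]
pos [603.9 -22.  124.2] tool x angle 32.770392294490186 shift m [-0.   0.   0.1] turn [ 0. -0.  0.] t 3.8 F [-0.1  0.1  0. ]
```

View pics/w2.png

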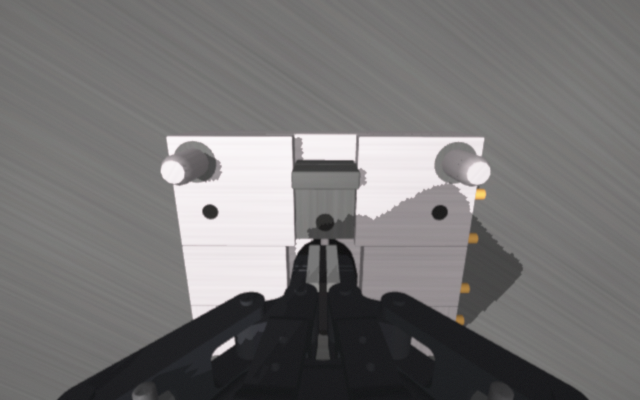

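The wrist view shows the narrow lip's inner top edge at (324,188). The fingers are ahead of it over the slide, and the triangulated height of 75.6 mm matches. Descend into the gap and start drawing.

{"fn": "send_rows", "kwargs": {
  "targets": [
    [1,0,0,0.02,0,0,0],
    [1,0,0,0.02,0,0,0],
    [1,0,0,0.015,0,0,0],
    [1,0,0,0.01,0,0,0],
    [1,0,0,0,0,0,0],
    [1,0.005,0,0,0,0,0],
    [1,0.005,0,0,0,0,0],
    [1,0.004,0,0,0,0,0],
    [1,0.004,0,0,0,0,0],
    [1,0.004,0,0,0,0,0]
  ]
}}

```text
time_s: 5.05
eef_pos: [622.5, -10.1, 59.3]
ee_rot: [0.0, 0.959, 0.282, -0.0]
force: [-3.5, -2.7, 3.3]
grip_width: -0.001
grip_force: 1.9
```

{"fn": "send_rows", "kwargs": {
  "targets": [
    [1,0.003,0,0,0,0,0],
    [1,0.003,0,0,0,0,0],
    [1,0.003,0,0,0,0,0],
    [1,0.003,0,0,0,0,0],
    [1,0.003,0,0,0,0,0],
    [1,0.003,0,0,0,0,0],
    [1,0.003,0,0,0,0,0],
    [1,0.003,0,0,0,0,0],
    [1,0.002,0,0,0,0,0],
    [1,0.001,0,0,0,0,0]
  ]
}}

```text
time_s: 6.3
eef_pos: [644.7, 4.3, 59.0]
ee_rot: [0.0, 0.959, 0.282, -0.001]
force: [-6.9, -5.8, 4.7]
grip_width: -0.0
grip_force: 4.7
```

{"fn": "send_rows", "kwargs": {
  "targets": [
    [1,0.001,0,0,0,0,0],
    [1,0.001,0,0,0,0,0],
    [1,0,0,0,0,0,0],
    [1,0,0,0,0,0,0],
    [1,0,0,0,0,0,0],
    [1,0,0,0,0,0,0],
    [1,0,0,0,0,0,0],
    [1,0,0,0,0,0,0],
    [1,0,0,0,0,0,0],
    [1,0,0,0,0,0,0]
  ]
}}

```text
time_s: 7.55
eef_pos: [644.7, 4.4, 59.0]
ee_rot: [-0.0, 0.959, 0.282, -0.003]
force: [-14.8, -10.0, 8.3]
grip_width: 0.002
grip_force: 9.0
```

The arm has stalled at 103 mm from the mould's middle with 18 N pull, so the narrow slide is at its stop. Back off, lift and cross to the wide side.

{"fn": "send_rows", "kwargs": {
  "targets": [
    [1,-0.006,0,0,0,0,0],
    [1,-0.01,0,0,0,0,0],
    [1,0,0,-0.033,0,0,0],
    [1,0,0,-0.033,0,0,0],
    [1,-0.03,0,0,0,0,0],
    [1,-0.04,0,0,0,0,0],
    [1,-0.04,0,0,0,0,0],
    [1,-0.03,0,0,0,0,0],
    [1,0,0,0,0,0,0],
    [1,0,0,0,0,0,0]
  ]
}}

```text
time_s: 8.8
eef_pos: [516.0, -78.6, 125.2]
ee_rot: [0.0, 0.959, 0.282, 0.0]
force: [-0.7, 0.3, -0.0]
grip_width: 0.002
grip_force: 0.0
```

```bash
python3 - <<'E'
from h import *
np.set_printoptions(precision=4,suppress=True)
a=np.radians(32.6);d=np.array([np.cos(a),np.sin(a)])
w=ctrl.capture("wrist");cv2.imwrite("pics/w3.png",w["img"][...,::-1]);t=ctrl.capture("top")
for p in(w,t):
  for q in("narrow_hook","wide_hook","collar"):
    for e in ctrl.landmark_of(q,p)[:1]:
        X=onz(p,e["point"],30 if q=="collar" else 75);print(q,round(e["score"],2),np.array(e["point"]),X,(X[:2]-[558.8,-52.6])@d)
plan([*(np.array([558.8,-52.6])-52*d),59],32.6)
E
```

```text
wide_hook 0.59 [339.7 220.9] [496.8927 -92.6852  75.    ] -73.75067103059389
pos [515.687  -78.629  124.9857] tool x angle 32.79268072758861 shift m [-0.0017  0.0013  0.066 ] turn [-0.0001  0.      0.0034] t 9.2 F [-0.7279  0.2875 -0.0166]
```

View pics/w3.png

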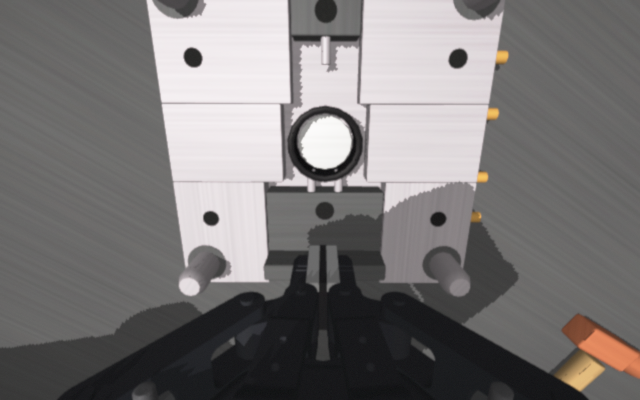

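The narrow slide is drawn out and its shear pin shows. The collar is still seated at (325,142). The wide lip's inner edge is near row 252, beyond the fingertips. Descend and draw.

{"fn": "send_rows", "kwargs": {
  "targets": [
    [1,-0.0015,0.001,0.02,0,0,0],
    [1,0,0,0.02,0,0,0],
    [1,0,0,0.016,0,0,0],
    [1,0,0,0.01,0,0,0],
    [1,0,0,0,0,0,0],
    [1,-0.005,0,0,0,0,0],
    [1,-0.005,0,0,0,0,0],
    [1,-0.005,0,0,0,0,0],
    [1,-0.004,0,0,0,0,0],
    [1,-0.004,0,0,0,0,0]
  ]
}}

```text
time_s: 10.45
eef_pos: [495.7, -92.9, 59.3]
ee_rot: [0.0, 0.959, 0.282, 0.001]
force: [3.2, 2.9, -0.3]
grip_width: -0.001
grip_force: 1.9
```

{"fn": "send_rows", "kwargs": {
  "targets": [
    [1,-0.003,0,0,0,0,0],
    [1,-0.003,0,0,0,0,0],
    [1,-0.003,0,0,0,0,0],
    [1,-0.003,0,0,0,0,0],
    [1,-0.003,0,0,0,0,0],
    [1,-0.003,0,0,0,0,0],
    [1,-0.003,0,0,0,0,0],
    [1,-0.003,0,0,0,0,0],
    [1,-0.002,0,0,0,0,0],
    [1,-0.001,0,0,0,0,0]
  ]
}}

```text
time_s: 11.7
eef_pos: [472.7, -107.7, 59.1]
ee_rot: [0.0, 0.959, 0.282, -0.0]
force: [2.8, 1.0, 2.6]
grip_width: 0.0
grip_force: 1.6
```

{"fn": "send_rows", "kwargs": {
  "targets": [
    [1,-0.001,0,0,0,0,0],
    [1,-0.001,0,0,0,0,0],
    [1,-0.001,0,0,0,0,0],
    [1,0,0,0,0,0,0],
    [1,0,0,0,0,0,0],
    [1,0,0,0,0,0,0],
    [1,0,0,0,0,0,0],
    [1,0,0,0,0,0,0],
    [1,0,0,0,0,0,0],
    [1,0,0,0,0,0,0]
  ]
}}

```text
time_s: 12.95
eef_pos: [471.8, -108.2, 59.1]
ee_rot: [-0.0, 0.959, 0.282, 0.002]
force: [13.9, 10.2, -2.8]
grip_width: -0.0
grip_force: 8.4
```

Stalled at 17 N, 103 mm out, so the wide slide is at its stop. Back off, lift and look.

{"fn": "send_rows", "kwargs": {
  "targets": [
    [1,0.006,0,0,0,0,0],
    [1,0.01,0,0,0,0,0],
    [1,0,0,-0.03,0,0,0],
    [1,0,0,-0.04,0,0,0],
    [1,0,0,-0.05,0,0,0],
    [1,-0.01,0,-0.05,0,0,0],
    [1,-0.02,0,-0.03,0,0,0],
    [1,-0.02,0,0,0,0,0],
    [1,0,0,0,0,0,0],
    [1,0,0,0,0,0,0]
  ]
}}

```text
time_s: 14.2
eef_pos: [442.0, -127.3, 258.7]
ee_rot: [-0.0, 0.959, 0.282, -0.0]
force: [-0.4, 0.1, 0.8]
grip_width: -0.001
grip_force: 0.0
```

```bash
python3 - <<'E'
from h import *
np.set_printoptions(precision=1,suppress=True)
a=np.radians(32.6);d=np.array([np.cos(a),np.sin(a)])
w=ctrl.capture("wrist");cv2.imwrite("pics/w4.png",w["img"][...,::-1])
for q in("narrow_hook","wide_hook","collar"):
    for e in ctrl.landmark_of(q,w)[:1]:
        X=onz(w,e["point"],30 if q=="collar" else 75);print(q,round(e["score"],2),np.array(e["point"]),X,(X[:2]-[558.8,-52.6])@d)
for o in(114,-114):print(proj(w,np.array([*(np.array([558.8,-52.6])+o*d),75])))
print(ctrl.sense()["eef_pos"],ctrl.sense()["force"])
E
```

```text
wide_hook 0.88 [321.9 154.9] [ 462.4 -113.1   75. ] -113.77380883868973
[ 323.9 -117.9]
[322.9 155.1]
[ 442.  -127.3  258.8] [0.2 0.5 0.1]
```

View pics/w4.png

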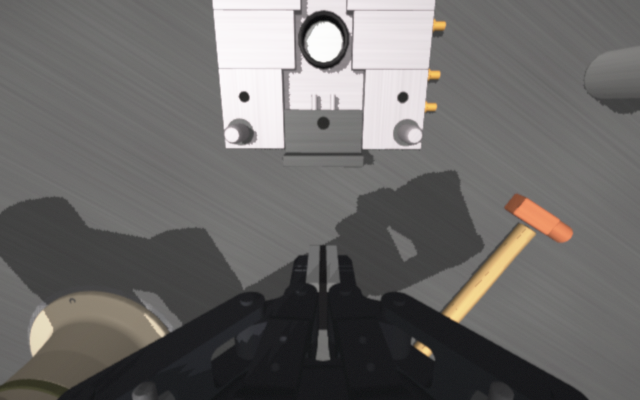

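The wide lip stands beyond the plate edge at (322,155), 113.8 mm from the middle, which is its stop. The collar is still seated at (323,40) and the hand is clear.

```bash
python3 -c "
from h import *
a=np.radians(32.6);d=np.array([np.cos(a),np.sin(a)])
t=ctrl.capture('top')
for e in ctrl.landmark_of('narrow_hook',t)[:1]: print(e, (onz(t,e['point'],75)[:2]-[558.8,-52.6])@d)
print(ctrl.finish_job())"
```

```text
{'point': [301.1, 165.0], 'score': 0.61} 119.4032832434711
the job is handed in; nothing more can be done
None
```

I drew the narrow slide to its stop, then the wide one, left the collar seated with the hand clear, and handed the job in at about 14 s; no verdict came back.

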